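# Slide the serving board out over the end of the step-bench

## Robot

A 6-joint arm with a two-finger parallel gripper is mounted at the origin on the work surface. World frame = base frame: x ahead of the robot, y to its left, z up, the work surface at z = 0. Lengths are in m, angles in degrees, forces in N, time in s.
With the tool pointing down it reaches from about 0.25 to 0.725 m from the base axis. Payload 9.7 kg.
Tool frame: the origin (TCP) lies at the very end of the fingers, on their centre line; the grasp point (between the pads) lies 19 mm behind it (bot.grip_depth is the distance from the TCP to the grasp point, in m); z points along the fingers, y is the direction in which the jaws open and shut (so a half turn about z gives the same grasp; the last joint's range is limited). The gripper opens to 85 mm and grips with 20 to 120 N. Pads are 22 mm wide; open, the fingers measure 114 mm over their backs; the gripper's body (76 mm by 85 mm) begins 54 mm behind the grasp point. The pads swing forward as they close: fully open they stand 13 mm farther back than shut.
Start: joints at [71.906, 4.979, 10.078, 95.1, 0, 90], TCP at [0.171, 0.523, 0.198] pointing down, gripper open.
Joint ranges: [-179.16, 179.16], [-48.56, 103.87], [-65.8, 70.77], [-126.05, 130.52], [-82.76, 87.17], [-180, 180]. Speed limits (degrees/s): [127.2, 127.2, 147.25, 180, 180, 180].

## Interface

Orientations are given as [roll, pitch, yaw] about the fixed x, y, z axes, in that order (R = Rz(yaw) Ry(pitch) Rx(roll)).
In Python, from workcell import telemetry, optics, order, bot gives the robot as it stands. The module is installed in compiled form; this text tells all that it offers.
- The arm moves only by the shell command python3 -m inch 'ROWS' [FORCE]. ROWS is JSON, a list of rows, each a list of 7 numbers: the shift along the tool's x, y, z in m, then the turn, a rotation vector about the tool's x, y, z in rad, then the closure, from 0 (fully open) to 1 (shut). In form: [[tx, ty, tz, rx, ry, rz, grip], ...]. A call has 1 to 12 rows; each row is the pose to reach, as a shift and turn from the pose commanded when the call began, along the tool's axes at that moment; what a row does not reach only later rows make up. A row lasts 1/12 s, in which the tool goes at most 41.7 mm and 7.16 degrees, less where a joint would pass 70% of its speed; a pose out of reach is approached as far as the arm can. A call with a gripper value outside its range is refused whole. The fingers move at their own pace and stop on an object; FORCE is the grip in N (left out, the last holds). Time passes only in rows, so rows that repeat a pose let the fingers close. It gives the time, the measured TCP pose, the force and the opening at its end, in the units of the state.
- telemetry.get_obs(): the state, without advancing time (a new reading comes with each control period).
- optics.camera(name): name is "side" or "top" or "wrist"; returns (picture, depth): 384x512x3 uint8, red, green, blue; 384x512 float32, m along the optical axis (not along the pixel's ray), 0 where there is no reading.
- optics.camera_info(name): a dict with "camera_matrix" (3x3 intrinsics, pixels), "xyz" and "attitude" of the camera in the world; the wrist camera has in their place "mount" (4x4, takes a point from camera to tool coordinates, whose origin is the TCP and whose axes are the flange's). Camera axes: x right, y down, z forward; pixel columns grow to the right and rows downward; lengths in m; the calibration is good to about 2 mm. A picture is of the moment at which its call begins: read the wrist's pose just before it. camera_info takes no time and is no camera call.
- order.job_done(): hands the job in, once; it reports no verdict.
The state is a dict: "time": time; "q": joint angles; "qd": joint speeds; "joint_efforts": joint torques, N m; "ee_pos": TCP position; "tcp_rot": TCP orientation; "wrist_force": force on the tool from outside, world axes, zero at the start; "torque": the same for the moment, N m; "opening": finger opening in m.
Only numpy, scipy, OpenCV 4.12 (cv2) and the standard library are available. Lean on these libraries where they do the work, as an engineer would, in place of code of your own. Each camera call takes 0.05 s, during which the arm holds its last target. There are 200 camera calls.

## Task

With your fingertips, push the thin walnut board along the top of the pine step-bench towards the end beside which the spring clip hangs on its hook, until 5 cm of the board sticks out past that end, squarely, ready to be clipped. Keep it flat on the bench, never lifting it, and leave the box, the dough roller and the canister where they are.

Things in the scene. Friction and masses are not known exactly. Their poses are not given: they have to be found in the camera images.
- bench: pine step-bench, fixed: flat top 320 (its x) by 460 (its y) mm, 160 mm high; origin at the centre of its underside, at table height, z up; its two ends are the straight edges at its y = +230 mm and y = -230 mm
- board: thin flat walnut serving board, loose, 120 (its x) by 180 (its y) by 10 mm (z), about 0.11 to 0.23 kg; origin at the centre of its underside; lies flat on the bench near its robot side (-x), its long side roughly along the bench's y, up to 0.25 rad askew
- hook: steel stand with an upturned hook, fixed on the table beside one end or the other of the bench, 290 mm high, the steel spring clip (about 90 mm long) hanging from it; origin at the centre of its foot, about 360 mm from the bench's middle along the bench's y; the sign of that y tells the end that the board must stick out past
- box: lidded plastic box 94 by 134 by 60 mm, loose, on the far (+x) half of the bench; origin at the centre of its underside; leave alone
- roller: dough roller lying along the bench's y, dark silicone barrel 48 mm across and 120 mm long with wooden handles, 210 mm overall, loose, on the far (+x) half of the bench; origin under its middle; leave alone
- canister: screw-top aluminium canister 90 mm across, 126 mm high, loose, on the table beside the other end of the bench; origin at the centre of its underside; leave alone
Things that resemble listed ones, but are neither listed nor needed, are in the scene too. What is meant by the board is not grey or purple, and is the larger of those in its own colour.

How it is judged:
By the outcome, as a careful person would: the job done as asked, in the order asked, and still so for the second after the job is handed in, with the robot touching nothing.
It also fails if it takes over 48 s, if anything falls off the work surface, if the arm or the gripper's body presses on something with over 40 N, if the wrist force passes 120 N, or if a joint passes its speed limit or range.

## Working session

There is one attempt and no reset: what is moved stays moved. The work goes in short steps, Python scripts to look and compute and a shell command to move; the robot and the scene stay as the last step left them, time stands still between calls to the robot, and variables do not carry over. Pictures are saved under pics/ and viewed, about 8 in all and at most 12, crops included, and the job is handed in when it is done.

```bash
mkdir -p pics
cat > h.py <<'E'
import numpy as np, cv2
from scipy.spatial.transform import Rotation as R
from workcell import telemetry, optics, order, bot
def cam(n):
    i=optics.camera_info(n); o=telemetry.get_obs(); K=np.array(i["camera_matrix"])
    if n=="wrist":
        T=np.eye(4);T[:3,:3]=R.from_euler('xyz',o["tcp_rot"],degrees=True).as_matrix();T[:3,3]=o["ee_pos"];T=T@np.array(i["mount"])
    else:
        T=np.eye(4);a=np.array(i["attitude"]);T[:3,:3]=a if a.shape==(3,3) else R.from_euler('xyz',a,degrees=True).as_matrix();T[:3,3]=i["xyz"]
    p,d=optics.camera(n); return p,d,K,T
def pts(d,K,T):
    v,u=np.mgrid[:d.shape[0],:d.shape[1]]
    P=np.stack([(u-K[0,2])/K[0,0]*d,(v-K[1,2])/K[1,1]*d,d],-1)
    return P@T[:3,:3].T+T[:3,3]
E
python3 - <<'E'
from h import *
for n in("top","side"):
    p,d,K,T=cam(n); print(n,optics.camera_info(n)); np.savez(n+"0.npz",p=p,d=d,K=K,T=T)
    cv2.imwrite(f"pics/{n}0.png",p[...,::-1])
print(telemetry.get_obs())
E
```

```text
top {'camera_matrix': array([[408.08170802,   0.        , 267.10223739],
       [  0.        , 408.08170802, 192.98282293],
       [  0.        ,   0.        ,   1.        ]]), 'xyz': array([ 0.37416786, -0.00298919,  1.19021824]), 'attitude': array([-172.03493067,    0.55131533,  -90.30673736])}
side {'camera_matrix': array([[402.2512124 ,   0.        , 252.96699159],
       [  0.        , 402.2512124 , 191.23944667],
       [  0.        ,   0.        ,   1.        ]]), 'xyz': array([ 0.07243216, -0.41174684,  0.87293   ]), 'attitude': array([-139.94914767,   -0.59378551,  -48.43646526])}
{'time': 0.1, 'q': array([ 7.19069827e+01,  5.00709611e+00,  1.00401096e+01,  9.50978639e+01,
       -1.18507692e-03,  8.99997219e+01]), 'qd': array([-0.05326326, -0.09462883,  0.02719553,  0.06103724,  0.01284076,
       -0.00727337]), 'joint_efforts': array([ 2.38496932e-04, -5.21564591e+01,  4.65653300e+01,  1.60793628e-02,
       -4.74180081e-05,  9.28749046e-06]), 'ee_pos': array([0.17074457, 0.52258811, 0.19697215]), 'tcp_rot': array([-1.79935150e+02,  1.18476134e-03,  1.61907262e+02]), 'wrist_force': array([-0.32991527,  0.8435069 ,  0.12122852]), 'torque': array([-0.0285962 , -0.02384609, -0.0353026 ]), 'opening': 0.0855451532111852}
```

View pics/top0.png

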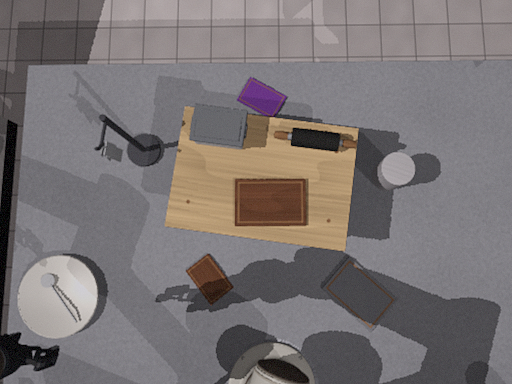

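View pics/side0.png

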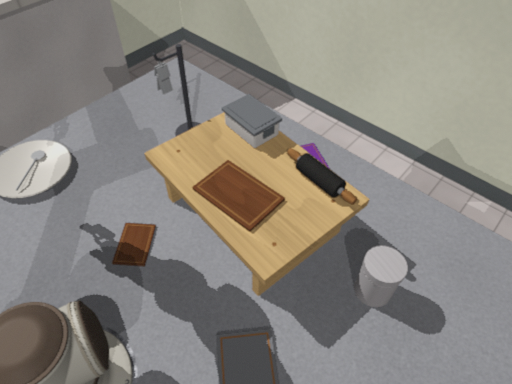

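Top view (up is +x, left is +y): the bench fills the middle, with corners at about (185,107), (358,128), (345,250) and (166,226). The hook and clip stand at left (145,150), so the target is the bench's +y end. The canister is at (397,170), the box at (219,126) and the roller at (316,139). The side view agrees.

Candidates for the board:
- walnut on the bench, (271,202)
- small walnut on the table, (209,278)
- grey, (360,292)
- purple, (262,97)

I choose (271,202): it is walnut, the larger of the two, and on the bench.

```bash
cat >> h.py <<'E'
def rect(mask,P):
    """min-area rect of masked world xy -> centre, long, short, long-axis angle(deg, 0..180)"""
    q=P[mask][:,:2]; (c,(w,h),a)=cv2.minAreaRect((q*1000).astype(np.float32))
    if w<h: w,h,a=h,w,a+90
    return np.round(c,1),round(w,1),round(h,1),round(a%180,2)
def boardmask(p,P,zlo=.150,zhi=.185):
    hsv=cv2.cvtColor(p,cv2.COLOR_RGB2HSV)
    m=(P[...,2]>zlo)&(P[...,2]<zhi)&(hsv[...,2]<135)&(hsv[...,1]>90)
    m=cv2.morphologyEx(m.astype(np.uint8),cv2.MORPH_OPEN,np.ones((3,3)))
    n,l,s,c=cv2.connectedComponentsWithStats(m); k=1+np.argmax(s[1:,4]); return l==k
def topmask(p,P):
    hsv=cv2.cvtColor(p,cv2.COLOR_RGB2HSV)
    m=((P[...,2]>.145)&(P[...,2]<.18)).astype(np.uint8)
    m=cv2.morphologyEx(m,cv2.MORPH_OPEN,np.ones((3,3)))
    n,l,s,c=cv2.connectedComponentsWithStats(m); k=1+np.argmax(s[1:,4]); return l==k
E
python3 - <<'E'
from h import *
for n in("top","side"):
    f=np.load(n+"0.npz");p,d,K,T=[f[k] for k in"pdKT"]
    P=pts(d,K,T); P[d==0]=np.nan
    mb=boardmask(p,P); mt=topmask(p,P)
    print(n,"board",rect(mb,P),np.nanmedian(P[mb][:,2]),"bench",rect(mt,P),np.nanmedian(P[mt&~mb][:,2]))
    v=p.copy(); 
    for m,c in((mt,(0,255,0)),(mb,(255,0,0))):
        cs,_=cv2.findContours(m.astype(np.uint8),0,1); cv2.drawContours(v,cs,-1,c,1)
    if n=="top":
        cv2.imwrite("pics/crop0.png",cv2.resize(v[90:320,140:430],None,fx=2.6,fy=2.6)[...,::-1])
        for uv in((145,150),(397,170),(103,145),(219,126),(316,139)): print(uv,P[uv[1],uv[0]])
E
```

```text
top board (array([496.8,  -3.8]), 183.9, 121.4, 89.62) 0.16956903947638058 bench (array([564.2,  16.8]), 460.6, 321.3, 81.87) 0.15971003690561925
(145, 150) [0.66988538 0.36861338 0.01374521]
(397, 170) [ 0.58208962 -0.33736655  0.12673968]
(103, 145) [0.61394989 0.3793276  0.28582791]
(219, 126) [0.67764191 0.1232711  0.21843869]
(316, 139) [ 0.64584701 -0.11601781  0.2073313 ]
side board (array([492.8,  -5.4]), 183.7, 121.2, 89.81) 0.17072758814335143 bench (array([559.7,  18.4]), 462.9, 321.2, 82.04) 0.1608836744658142
```

View pics/crop0.png

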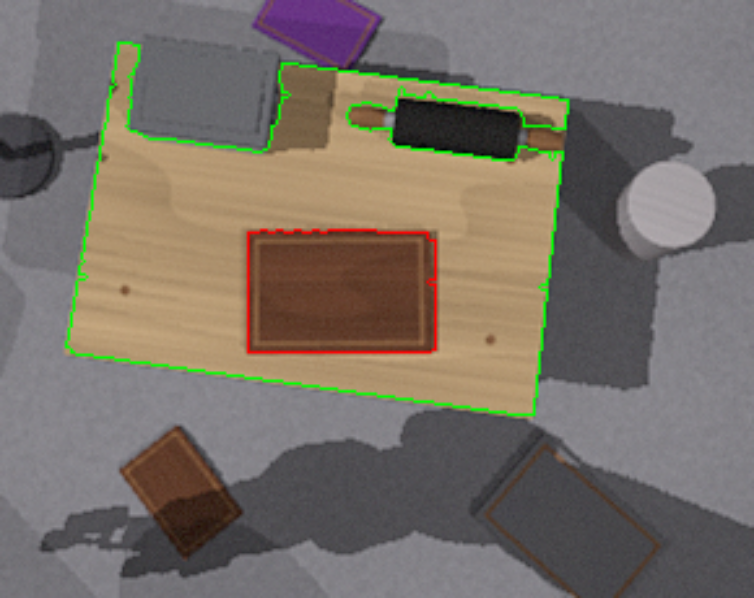

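The outlines fit: the board measures 184x121 mm with its top at 0.170 m, and the bench 461x321 mm with its top at 0.160 m. The bench's y axis points along 82° and the board along 89.7°, so the board is about 7.7° askew. The board's centre must go to bench y = +190 mm from about -31 mm. I'll push the trailing short edge with both open fingers, gripper square to the bench, which will also straighten the board.

```bash
T="[-0.494,-0.528,-0.05,0,0,1.394,0]"; python3 -m inch '[[-0.494,-0.528,-0.05,0,0,1.394,0],[-0.494,-0.528,-0.05,0,0,1.394,0],[-0.494,-0.528,-0.05,0,0,1.394,0],[-0.494,-0.528,-0.05,0,0,1.394,0],[-0.494,-0.528,-0.05,0,0,1.394,0],[-0.494,-0.528,-0.05,0,0,1.394,0],[-0.494,-0.528,-0.05,0,0,1.394,0],[-0.494,-0.528,-0.05,0,0,1.394,0],[-0.494,-0.528,-0.05,0,0,1.394,0],[-0.494,-0.528,-0.05,0,0,1.394,0],[-0.494,-0.528,-0.05,0,0,1.394,0],[-0.494,-0.528,-0.05,0,0,1.394,0]]'
```

```text
time: 1.1
ee_pos: [0.3818, 0.0686, 0.2322]
tcp_rot: [180.0, -0.0, 81.6]
wrist_force: [0.9, 1.0, 0.0]
opening: 0.0853
```

```bash
python3 -m inch '[[-0.19,0.122,0,0,0,0,0],[-0.19,0.122,0,0,0,0,0],[-0.19,0.122,0,0,0,0,0],[-0.19,0.122,0,0,0,0,0],[-0.19,0.122,0,0,0,0,0],[-0.19,0.122,0,0,0,0,0],[-0.19,0.122,0,0,0,0,0],[-0.19,0.122,0,0,0,0,0],[-0.19,0.122,0,0,0,0,0]]'
python3 - <<'E'
from h import *
o=telemetry.get_obs();print(o["ee_pos"],o["tcp_rot"],o["q"],o["wrist_force"])
p,d,K,T=cam("wrist");P=pts(d,K,T);P[d==0]=np.nan
cv2.imwrite("pics/w1.png",p[...,::-1]);print(d.min(),d.max(),optics.camera_info("wrist")["mount"])
E
```

```text
time: 1.85
ee_pos: [0.4758, -0.1339, 0.2319]
tcp_rot: [-180.0, -0.0, 82.0]
wrist_force: [-0.0, 0.0, 0.5]
opening: 0.0853
[ 0.47577181 -0.13390718  0.23188985] [-1.79957825e+02 -1.68164480e-02  8.20312380e+01] [-1.57264645e+01 -1.71491802e+00  7.07759984e+00  9.88365768e+01
  1.09695842e-02  8.22422871e+01] [-0.04492269  0.04391533  0.52645193]
0.0 0.54910004 [[-8.86682486e-04 -9.49084926e-01 -3.15019075e-01  8.18051933e-02]
 [ 9.99999602e-01 -8.74093210e-04 -1.81238051e-04  6.00358657e-04]
 [-1.03345733e-04 -3.15019110e-01  9.49085323e-01 -1.76582480e-01]
 [ 0.00000000e+00  0.00000000e+00  0.00000000e+00  1.00000000e+00]]
```

View pics/w1.png

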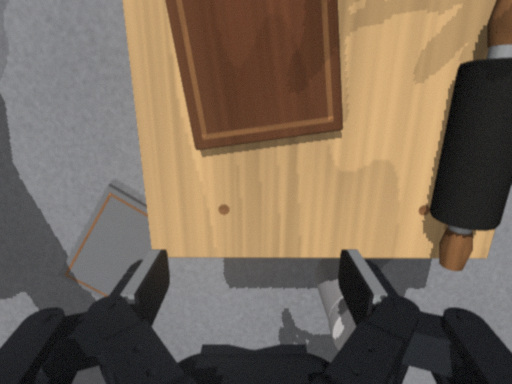

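The wrist view shows the bench end as a level line at row 258, so the gripper is square to the bench. The board's trailing corners are at (199,150) and (341,130), and the fingertips at (157,255) and (348,255). I'll measure the corners in tool axes.

Run:
```python
from h import *
p,d,K,T=cam("wrist");P=pts(d,K,T)
o=telemetry.get_obs();Rt=R.from_euler('xyz',o["tcp_rot"],degrees=True).as_matrix()
for u,v in((201,144),(338,126),(175,256),(460,256),(147,150),(157,262),(348,262),(150,268),(355,268)):
    print((u,v),P[v,u].round(4),((P[v,u]-o["ee_pos"])@Rt).round(4))
```

```text
(201, 144) [ 0.4406 -0.0842  0.1702] [ 0.0438 -0.0416  0.0621]
(338, 126) [ 0.5503 -0.0852  0.171 ] [0.058  0.0671 0.0614]
(175, 256) [ 0.3934 -0.187   0.1597] [-0.0644 -0.0744  0.0726]
(460, 256) [ 0.6373 -0.2     0.1954] [-0.0438  0.1691  0.0369]
(147, 150) [ 0.3927 -0.0842  0.1605] [ 0.0373 -0.0891  0.0718]
(157, 262) [ 0.4357 -0.1163  0.2941] [ 0.0114 -0.0421 -0.0618]
(348, 262) [ 0.5201 -0.1299  0.2913] [ 0.0096  0.0433 -0.059 ]
(150, 268) [ 0.435  -0.1152  0.3005] [ 0.0124 -0.0429 -0.0682]
(355, 268) [ 0.521  -0.1286  0.2984] [ 0.0109  0.0441 -0.066 ]
```

```bash
python3 -m inch '[[0,0.006,0.03,0,0,0,0],[0,0.006,0.06,0,0,0,0],[0,0.006,0.066,0,0,0,0],[0,0.006,0.068,0,0,0,0],[0,0.006,0.068,0,0,0,0],[0,0.006,0.07,0,0,0,0],[0,0.006,0.07,0,0,0,0]]'
python3 -m inch '[[0,0,0.002,0,0,0,0],[0,0,0.002,0,0,0,0],[0,0,0.004,0,0,0,0],[0,0,0.004,0,0,0,0]]'
python3 - <<'E'
from h import *
p,d,K,T=cam("side");cv2.imwrite("pics/s1.png",cv2.resize(p[130:290,180:340],None,fx=3.7,fy=3.7)[...,::-1])
E
```

```text
time: 2.53
ee_pos: [0.4826, -0.1352, 0.1636]
tcp_rot: [179.9, 0.0, 82.1]
wrist_force: [-0.9, 0.5, 0.6]
opening: 0.0853
time: 2.87
ee_pos: [0.4821, -0.1352, 0.1579]
tcp_rot: [-180.0, -0.0, 82.0]
wrist_force: [-0.5, 0.3, -0.4]
opening: 0.0854
```

View pics/s1.png

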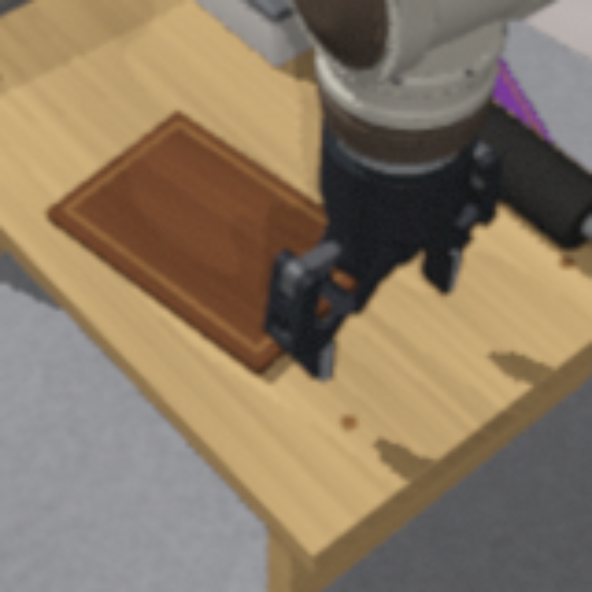

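The crop shows both fingers behind the board's trailing edge (left tip near (320,375), board corner near (262,372)), still clear of the bench. As expected, open fingers stand further back. I'll probe down gently.

```bash
python3 -m inch '[[0,0,0.002,0,0,0,0],[0,0,0.004,0,0,0,0],[0,0,0.006,0,0,0,0],[0,0,0.006,0,0,0,0]]'
python3 -m inch '[[0,0,0.002,0,0,0,0],[0,0,0.002,0,0,0,0]]'
python3 -m inch '[[0,0,0.002,0,0,0,0],[0,0,0.002,0,0,0,0]]'
```

```text
time: 3.25
ee_pos: [0.4819, -0.1351, 0.1515]
tcp_rot: [-180.0, -0.0, 82.0]
wrist_force: [0.2, 0.4, 0.5]
opening: 0.0856
time: 3.42
ee_pos: [0.482, -0.1351, 0.1497]
tcp_rot: [-180.0, -0.0, 82.0]
wrist_force: [-0.5, 0.3, -1.2]
opening: 0.0851
time: 3.58
ee_pos: [0.482, -0.1352, 0.1478]
tcp_rot: [-180.0, -0.0, 82.0]
wrist_force: [-1.3, 0.1, 0.3]
opening: 0.0859
```

```bash
python3 -m inch '[[0,0,0.0015,0,0,0,0],[0,0,0.0015,0,0,0,0]]'
python3 -m inch '[[0,0,0.001,0,0,0,0],[0,0,0.001,0,0,0,0]]'
```

```text
time: 3.75
ee_pos: [0.482, -0.1352, 0.1463]
tcp_rot: [-180.0, -0.0, 82.0]
wrist_force: [1.0, -0.6, -1.1]
opening: 0.0854
time: 3.92
ee_pos: [0.482, -0.1352, 0.1454]
tcp_rot: [-180.0, -0.0, 82.0]
wrist_force: [0.9, 0.0, -0.9]
opening: 0.0856
```

```bash
python3 -m inch '[[0,0,0.001,0,0,0,0],[0,0,0.001,0,0,0,0]]'
python3 -m inch '[[0,0,0.001,0,0,0,0],[0,0,0.001,0,0,0,0]]'
python3 - <<'E'
from h import *
p,d,K,T=cam("side");cv2.imwrite("pics/s2.png",cv2.resize(p[190:260,230:320],None,fx=7,fy=7,interpolation=cv2.INTER_CUBIC)[...,::-1])
P=pts(d,K,T);o=telemetry.get_obs();Rt=R.from_euler('xyz',o["tcp_rot"],degrees=True).as_matrix()
Q=(P-o["ee_pos"])@Rt
m=(d>0)&(abs(Q[...,0])<.012)&(Q[...,1]<-.035)&(Q[...,1]>-.065)&(P[...,2]>.163)
print(np.percentile(P[m][:,2],[0,5,20]),np.percentile(Q[m],[2,98],axis=0))
E
```

```text
time: 4.08
ee_pos: [0.482, -0.1352, 0.1444]
tcp_rot: [-180.0, 0.0, 82.0]
wrist_force: [0.8, -0.1, -0.7]
opening: 0.0853
time: 4.25
ee_pos: [0.482, -0.1351, 0.1434]
tcp_rot: [-180.0, -0.0, 82.0]
wrist_force: [-0.4, 0.6, 0.1]
opening: 0.0856
[0.16301398 0.22584899 0.29766216] [[-0.01169865 -0.06357556 -0.5093712 ]
 [ 0.01127104 -0.03605291 -0.06321486]]
```

View pics/s2.png

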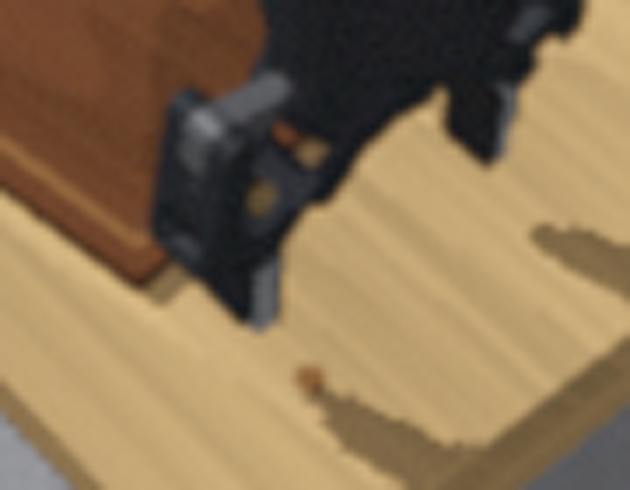

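The left tip is at crop (262,325), which is full-image pixel (267.4,236.4). It's still apart from its shadow tip at (318,385), so it's above the bench. I'll work out its height.

Run:
```python
from h import *
f=np.load("side0.npz");K,T=f["K"],f["T"]
o=telemetry.get_obs();Rt=R.from_euler('xyz',o["tcp_rot"],degrees=True).as_matrix()
for z in(.158,.162,.166,.170,.174,.178):
    print(z,[(K@(T[:3,:3].T@(o["ee_pos"]+Rt@np.array([x,y,o["ee_pos"][2]-z])-T[:3,3]))) .round(3).tolist() for x,y in()] , end=" ")
    for x,y in((-.011,-.043),(-.011,-.057),(.011,-.057)):
        c=K@(T[:3,:3].T@(o["ee_pos"]+Rt@np.array([x,y,o["ee_pos"][2]-z])-T[:3,3]));print((c[:2]/c[2]).round(1),end=" ")
    print()
```

```text
0.158 [] [268.2 245.4] [263.2 249.1] [256.2 242.2] 
0.162 [] [268.3 244.3] [263.2 248.1] [256.3 241.2] 
0.166 [] [268.4 243.3] [263.3 247. ] [256.3 240.1] 
0.17 [] [268.4 242.2] [263.4 246. ] [256.3 239.1] 
0.174 [] [268.5 241.2] [263.4 244.9] [256.4 238. ] 
0.178 [] [268.6 240.1] [263.5 243.8] [256.4 236.9]
```

Run:
```python
from h import *
o=telemetry.get_obs();Rt=R.from_euler('xyz',o["tcp_rot"],degrees=True).as_matrix()
p,d,K,T=cam("side");P=pts(d,K,T)
for v in range(228,242,2): print(v,[(u,P[v,u].round(3).tolist()) for u in (263,266,268)])
p,d,K,T=cam("wrist");Q=(pts(d,K,T)-o["ee_pos"])@Rt
m=(d>0)&(d<.2)&(Q[...,0]<.03)
for s in(-1,1):
    k=m&(Q[...,1]*s>.03)&(Q[...,1]*s<.07); print(s,np.percentile(Q[k][:,2],[50,90,99,100]).round(4),Q[k][np.argsort(Q[k][:,2])[-5:]].round(3).tolist())
cv2.imwrite("pics/w2.png",p[...,::-1])
```

```text
228 [(263, [0.424, -0.135, 0.231]), (266, [0.426, -0.14, 0.234]), (268, [0.433, -0.14, 0.226])]
230 [(263, [0.425, -0.134, 0.223]), (266, [0.431, -0.137, 0.219]), (268, [0.434, -0.14, 0.218])]
232 [(263, [0.425, -0.134, 0.215]), (266, [0.431, -0.137, 0.212]), (268, [0.434, -0.14, 0.212])]
234 [(263, [0.425, -0.134, 0.208]), (266, [0.43, -0.138, 0.207]), (268, [0.435, -0.14, 0.204])]
236 [(263, [0.425, -0.135, 0.203]), (266, [0.431, -0.138, 0.198]), (268, [0.436, -0.14, 0.195])]
238 [(263, [0.442, -0.122, 0.163]), (266, [0.448, -0.126, 0.16]), (268, [0.45, -0.129, 0.16])]
240 [(263, [0.438, -0.125, 0.163]), (266, [0.443, -0.129, 0.161]), (268, [0.447, -0.132, 0.16])]
-1 [-0.0833 -0.0164 -0.0157 -0.0147] [[0.02, -0.044, -0.015], [0.003, -0.042, -0.015], [0.027, -0.062, -0.015], [0.026, -0.037, -0.015], [0.003, -0.052, -0.015]]
1 [-0.0835 -0.0164 -0.0157 -0.0144] [[-0.056, 0.059, -0.015], [-0.001, 0.039, -0.015], [0.003, 0.065, -0.015], [0.029, 0.035, -0.015], [0.015, 0.067, -0.014]]
```

View pics/w2.png

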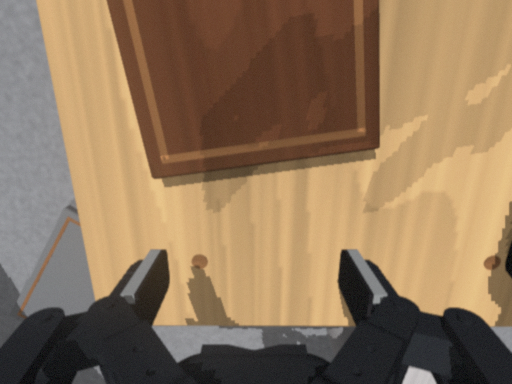

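```bash
python3 - <<'E'
from h import *
o=telemetry.get_obs();Rt=R.from_euler('xyz',o["tcp_rot"],degrees=True).as_matrix()
p,d,K,T=cam("wrist");Q=(pts(d,K,T)-o["ee_pos"])@Rt
for u in(145,155,163,166,345,350): print(u,[(v,d[v,u].round(3),Q[v,u].round(3).tolist()) for v in range(246,300,6)])
E
python3 -m inch '[[0,0,-0.02,0,0,0,0.5],[0,0,-0.04,0,0,0,1],[0,0,-0.04,0,0,0,1],[0,0,-0.04,0,0,0,1],[0,0,-0.04,0,0,0,1],[0,0,-0.04,0,0,0,1],[0,0,-0.04,0,0,0,1],[0,0,-0.04,0,0,0,1],[0,0,-0.04,0,0,0,1],[0,0,-0.04,0,0,0,1]]'
python3 - <<'E'
from h import *
o=telemetry.get_obs();Rt=R.from_euler('xyz',o["tcp_rot"],degrees=True).as_matrix()
p,d,K,T=cam("wrist");Q=(pts(d,K,T)-o["ee_pos"])@Rt
for u in(240,248,254,260,268): print(u,[(v,Q[v,u].round(3).tolist()) for v in range(200,290,8)])
E
```

```text
145 [(246, np.float32(0.179), [-0.005, -0.065, -0.017]), (252, np.float32(0.18), [-0.009, -0.065, -0.017]), (258, np.float32(0.133), [0.012, -0.048, -0.059]), (264, np.float32(0.129), [0.012, -0.047, -0.064]), (270, np.float32(0.124), [0.012, -0.045, -0.069]), (276, np.float32(0.12), [0.012, -0.043, -0.073]), (282, np.float32(0.117), [0.011, -0.042, -0.076]), (288, np.float32(0.116), [0.01, -0.042, -0.078]), (294, np.float32(0.117), [0.007, -0.042, -0.079])]
155 [(246, np.float32(0.179), [-0.005, -0.059, -0.017]), (252, np.float32(0.139), [0.011, -0.046, -0.053]), (258, np.float32(0.133), [0.012, -0.044, -0.06]), (264, np.float32(0.128), [0.012, -0.042, -0.065]), (270, np.float32(0.128), [0.01, -0.042, -0.065]), (276, np.float32(0.128), [0.008, -0.042, -0.067]), (282, np.float32(0.128), [0.005, -0.042, -0.067]), (288, np.float32(0.129), [0.002, -0.042, -0.067]), (294, np.float32(0.129), [-0.001, -0.042, -0.068])]
163 [(246, np.float32(0.178), [-0.005, -0.054, -0.017]), (252, np.float32(0.139), [0.012, -0.042, -0.053]), (258, np.float32(0.139), [0.009, -0.042, -0.054]), (264, np.float
[... 2969 characters left out ...]
3, 0.005, 0.025]), (216, [-0.003, 0.005, 0.024]), (224, [-0.009, 0.005, 0.024]), (232, [-0.015, 0.005, 0.024]), (240, [0.012, 0.004, -0.042]), (248, [0.012, 0.004, -0.05]), (256, [0.012, 0.004, -0.058]), (264, [0.012, 0.003, -0.064]), (272, [0.012, 0.003, -0.07]), (280, [0.013, 0.003, -0.078]), (288, [0.013, 0.003, -0.082])]
268 [(200, [0.01, 0.011, 0.023]), (208, [0.004, 0.011, 0.024]), (216, [-0.002, 0.011, 0.023]), (224, [-0.009, 0.011, 0.024]), (232, [-0.015, 0.011, 0.023]), (240, [-0.022, 0.011, 0.024]), (248, [0.008, 0.008, -0.044]), (256, [0.012, 0.007, -0.058]), (264, [0.012, 0.007, -0.064]), (272, [0.012, 0.007, -0.071]), (280, [0.014, 0.006, -0.079]), (288, [0.013, 0.006, -0.082])]
```

Depth from both cameras shows the fingertips ending about 50 mm short of the reported TCP when open and about 40 mm when shut. The bench should therefore be touched at a reported z of about 0.110. I'll reopen and descend with force checks.

```bash
python3 -m inch '[[0,0,0,0,0,0,0],[0,0,0,0,0,0,0],[0,0,0,0,0,0,0],[0,0,0,0,0,0,0],[0,0,0,0,0,0,0],[0,0,0.03,0,0,0,0],[0,0,0.05,0,0,0,0],[0,0,0.06,0,0,0,0],[0,0,0.065,0,0,0,0],[0,0,0.066,0,0,0,0],[0,0,0.066,0,0,0,0]]'
python3 -m inch '[[0,0,0.0015,0,0,0,0],[0,0,0.0015,0,0,0,0]]'
python3 -m inch '[[0,0,0.0015,0,0,0,0],[0,0,0.0015,0,0,0,0]]'
```

```text
time: 6.25
ee_pos: [0.4823, -0.1352, 0.1183]
tcp_rot: [180.0, 0.0, 82.0]
wrist_force: [-0.4, -0.5, 0.0]
opening: 0.085
time: 6.42
ee_pos: [0.4825, -0.1353, 0.117]
tcp_rot: [179.9, 0.0, 82.0]
wrist_force: [0.9, 0.0, -0.1]
opening: 0.0857
time: 6.58
ee_pos: [0.4822, -0.1352, 0.1148]
tcp_rot: [180.0, 0.0, 82.0]
wrist_force: [0.2, 0.4, -0.4]
opening: 0.0853
```

```bash
python3 -m inch '[[0,0,0.001,0,0,0,0],[0,0,0.001,0,0,0,0]]'
python3 -m inch '[[0,0,0.001,0,0,0,0],[0,0,0.001,0,0,0,0]]'
python3 -m inch '[[0,0,0.001,0,0,0,0],[0,0,0.001,0,0,0,0]]'
python3 - <<'E'
from h import *
o=telemetry.get_obs()
p,d,K,T=cam("side");P=pts(d,K,T)
cv2.imwrite("pics/s3.png",cv2.resize(p[190:270,220:320],None,fx=7,fy=7,interpolation=cv2.INTER_CUBIC)[...,::-1])
for v in range(236,256,2): print(v,[(u,P[v,u].round(3).tolist()) for u in (264,267)])
E
```

```text
time: 6.75
ee_pos: [0.4821, -0.1352, 0.1135]
tcp_rot: [-180.0, 0.0, 82.0]
wrist_force: [0.1, -0.1, -0.3]
opening: 0.0856
time: 6.92
ee_pos: [0.4821, -0.1352, 0.1131]
tcp_rot: [180.0, 0.0, 82.0]
wrist_force: [-1.3, -0.0, 5.2]
opening: 0.0853
time: 7.08
ee_pos: [0.4822, -0.1352, 0.1131]
tcp_rot: [179.9, 0.0, 82.0]
wrist_force: [-3.0, 0.9, 12.1]
opening: 0.085
236 [(264, [0.425, -0.138, 0.206]), (267, [0.429, -0.142, 0.205])]
238 [(264, [0.429, -0.135, 0.191]), (267, [0.432, -0.14, 0.192])]
240 [(264, [0.43, -0.134, 0.181]), (267, [0.432, -0.14, 0.185])]
242 [(264, [0.429, -0.136, 0.177]), (267, [0.433, -0.14, 0.177])]
244 [(264, [0.429, -0.135, 0.168]), (267, [0.433, -0.141, 0.17])]
246 [(264, [0.43, -0.135, 0.16]), (267, [0.432, -0.141, 0.164])]
248 [(264, [0.425, -0.139, 0.162]), (267, [0.43, -0.143, 0.161])]
250 [(264, [0.422, -0.142, 0.161]), (267, [0.426, -0.147, 0.162])]
252 [(264, [0.418, -0.145, 0.162]), (267, [0.424, -0.149, 0.158])]
254 [(264, [0.415, -0.148, 0.16]), (267, [0.419, -0.153, 0.162])]
```

View pics/s3.png

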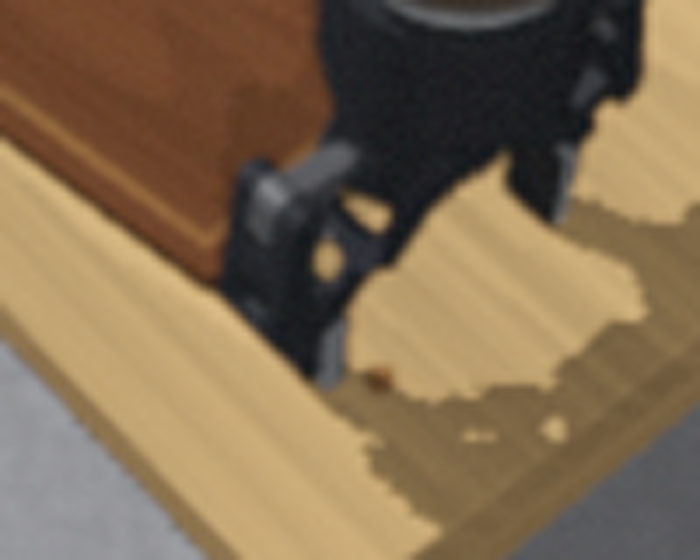

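Contact with the bench is felt at z = 0.113 (12 N), and the tips in the crop rest on the bench at (325,380). I'll raise 4.5 mm and push.

```bash
python3 -m inch '[[0,0,-0.0045,0,0,0,0],[0,0,-0.0045,0,0,0,0],[0.01,0,-0.0045,0,0,0,0],[0.02,0,-0.0045,0,0,0,0],[0.026,0,-0.0045,0,0,0,0],[0.031,0,-0.0045,0,0,0,0],[0.036,0,-0.0045,0,0,0,0],[0.041,0,-0.0045,0,0,0,0],[0.046,0,-0.0045,0,0,0,0],[0.051,0,-0.0045,0,0,0,0],[0.056,0,-0.0045,0,0,0,0],[0.06,0,-0.0045,0,0,0,0]]'
python3 - <<'E'
from h import *
p,d,K,T=cam("wrist");cv2.imwrite("pics/w3.png",p[...,::-1])
E
```

```text
time: 8.13
ee_pos: [0.4904, -0.0752, 0.1161]
tcp_rot: [-180.0, -0.0, 82.0]
wrist_force: [-0.8, -0.0, -0.5]
opening: 0.0854
```

View pics/w3.png

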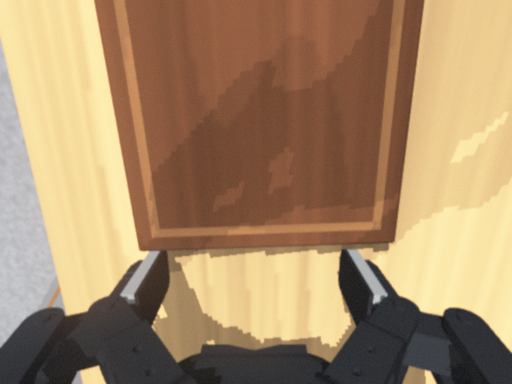

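The wrist view shows the board almost squared: the trailing edge runs from (142,250) to (393,243), with the fingertips at it and the board about 6 mm right of the gripper's centre. I'll back off slightly, shift 5 mm and keep pushing.

```bash
python3 -m inch '[[-0.005,0.003,0,0,0,0,0],[-0.005,0.005,0,0,0,0,0],[0,0.005,0,0,0,0,0],[0.005,0.005,0,0,0,0,0],[0.013,0.005,0,0,0,0,0],[0.021,0.005,0,0,0,0,0],[0.029,0.005,0,0,0,0,0],[0.037,0.005,0,0,0,0,0],[0.045,0.005,0,0,0,0,0],[0.053,0.005,0,0,0,0,0],[0.061,0.005,0,0,0,0,0],[0.069,0.005,0,0,0,0,0]]'
python3 -m inch '[[0.009,0,0,0,0,0,0],[0.018,0,0,0,0,0,0],[0.027,0,0,0,0,0,0],[0.036,0,0,0,0,0,0],[0.045,0,0,0,0,0,0],[0.054,0,0,0,0,0,0],[0.063,0,0,0,0,0,0],[0.072,0,0,0,0,0,0],[0.081,0,0,0,0,0,0],[0.088,0,0,0,0,0,0],[0.093,0,0,0,0,0,0],[0.095,0,0,0,0,0,0]]'
cat > m.py <<'E'
from h import *
import sys
o=telemetry.get_obs();print(o["time"],o["ee_pos"].round(4),o["wrist_force"].round(1))
for n in("top","side"):
    f=np.load(n+"0.npz");P0=pts(f["d"],f["K"],f["T"]);P0[f["d"]==0]=np.nan
    c,w,h,a=rect(topmask(f["p"],P0),P0)
    p,d,K,T=cam(n);P=pts(d,K,T);P[d==0]=np.nan
    hsv=cv2.cvtColor(p,cv2.COLOR_RGB2HSV);m=boardmask(p,P)
    ey=np.array([np.cos(np.radians(a)),np.sin(np.radians(a))]);ex=np.array([ey[1],-ey[0]])
    q=P[m][:,:2]*1000-c; u,v=q@ex,q@ey
    r=rect(m,P); print(n,"board",r,"bench ang",a,"skew",round(r[3]-a,2))
    # leading edge profile: front extent in strips across the board, relative to the bench end
    for lo in np.arange(u.min()+8,u.max()-20,18):
        k=(u>lo)&(u<lo+18); print("   x",round(lo+9),"front past end",(v[k].max()-w/2).round(1))
    cv2.imwrite(f"pics/{n}_{sys.argv[1]}.png",p[...,::-1])
E
python3 m.py a
```

```text
time: 9.18
ee_pos: [0.505, -0.0072, 0.1161]
tcp_rot: [180.0, -0.0, 82.0]
wrist_force: [-0.7, -0.8, -1.4]
opening: 0.085
time: 10.18
ee_pos: [0.5182, 0.0867, 0.1161]
tcp_rot: [180.0, -0.0, 82.1]
wrist_force: [-0.6, -1.5, 0.0]
opening: 0.0856
10.1833 [0.5182 0.0867 0.1161] [-0.6 -1.5  0. ]
top board (array([551.9, -93.5]), 281.1, 146.1, 99.04) bench ang 81.87 skew 17.17
   x -88 front past end -223.8
   x -70 front past end -216.2
   x -52 front past end -215.8
   x -34 front past end -218.2
   x -16 front past end -218.0
   x 2 front past end -201.1
   x 20 front past end -202.3
   x 38 front past end -202.3
   x 56 front past end -255.4
   x 74 front past end -354.4
   x 92 front past end -381.2
side board (array([538.9, -67.7]), 313.7, 144.7, 94.72) bench ang 82.04 skew 12.68
   x -86 front past end -177.6
   x -68 front past end -206.1
   x -50 front past end -217.2
   x -32 front past end -219.8
   x -14 front past end -219.9
   x 4 front past end -179.5
   x 22 front past end -187.6
   x 40 front past end -208.2
   x 58 front past end -257.0
```

```bash
true
sed -i 's/m=boardmask(p,P)/m=boardmask(p,P,.1655,.178)/' m.py; python3 m.py b
```

```text
10.2833 [0.5181 0.0864 0.1161] [-0.2 -0.5 -0.8]
top board (array([541.3, 247.6]), 118.1, 55.7, 174.26) bench ang 81.87 skew 92.39
   x -97 front past end 21.0
   x -79 front past end 21.3
   x -61 front past end 22.4
   x -43 front past end 22.1
   x -25 front past end 21.6
side board (array([528.1, 204. ]), 143.8, 109.2, 81.81) bench ang 82.04 skew -0.23
   x -95 front past end 18.5
   x -77 front past end 17.1
   x -59 front past end 17.4
   x -41 front past end 16.7
   x -23 front past end 16.2
```

The top camera puts the front about 21.5 mm past the end, the side camera about 17 mm and the tool position 23.6 mm. I'll push 25 mm more, then back off and lift for a clear, precise look.

```bash
python3 -m inch '[[0.004,0,0,0,0,0,0],[0.009,0,0,0,0,0,0],[0.014,0,0,0,0,0,0],[0.019,0,0,0,0,0,0],[0.023,0,0,0,0,0,0],[0.025,0,0,0,0,0,0],[0.025,0,0,0,0,0,0],[0.025,0,0,0,0,0,0]]'
python3 -m inch '[[-0.02,0,0,0,0,0,0],[-0.04,0,0,0,0,0,0],[-0.08,0,0,0,0,0,0],[-0.12,0,0,0,0,0,0],[-0.16,0,0,0,0,0,0],[-0.20,0,0,0,0,0,0],[-0.24,0,0,0,0,0,0],[-0.24,0,0,0,0,0,0],[-0.24,0,0,0,0,0,0]]'
python3 m.py c
python3 - <<'E'
import cv2
p=cv2.imread("pics/top_c.png");cv2.imwrite("pics/top_c2.png",cv2.resize(p[155:255,130:260],None,fx=6,fy=6,interpolation=cv2.INTER_CUBIC))
E
```

```text
time: 11.05
ee_pos: [0.5215, 0.111, 0.116]
tcp_rot: [-180.0, -0.0, 82.1]
wrist_force: [-0.8, 0.3, -0.7]
opening: 0.0855
time: 11.8
ee_pos: [0.4878, -0.1289, 0.1161]
tcp_rot: [180.0, -0.0, 81.8]
wrist_force: [0.4, 0.3, 0.2]
opening: 0.0856
11.8 [ 0.4878 -0.1289  0.1161] [0.4 0.3 0.2]
top board (array([537.6, 209.6]), 180.3, 119.9, 82.24) bench ang 81.87 skew 0.37
   x -97 front past end 46.4
   x -79 front past end 46.5
   x -61 front past end 45.8
   x -43 front past end 46.4
   x -25 front past end 46.3
   x -7 front past end 47.3
side board (array([527.9, 163.4]), 120.0, 87.8, 171.09) bench ang 82.04 skew 89.05
   x -95 front past end -47.5
   x -77 front past end -49.3
   x -59 front past end -48.9
   x -41 front past end -51.2
   x -23 front past end -53.7
   x -5 front past end -51.8
```

View pics/top_c2.png

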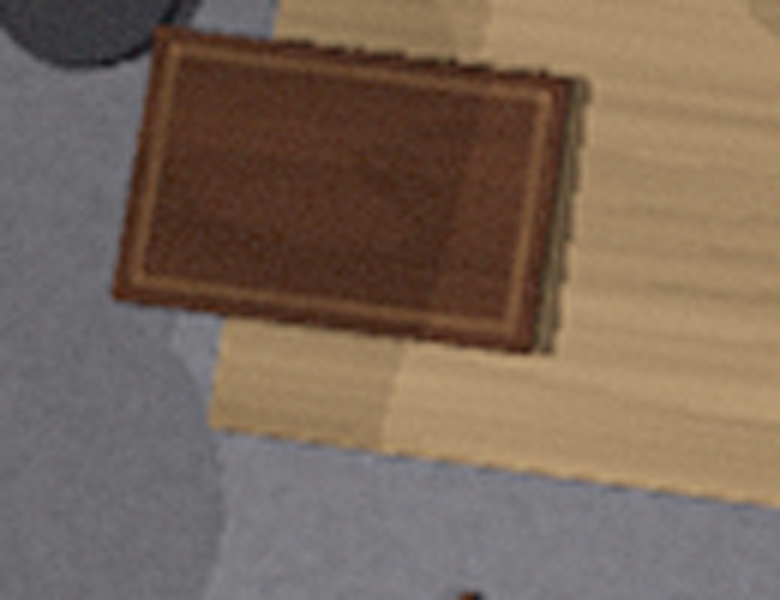

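Crop: the board is square and sticks out to the left. Its front edge runs (157,30)–(115,297), and the bench end runs (275,0)–(213,428). I'll measure the overhang from these readings and from a line fit.

```bash
cat > e.py <<'E'
from h import *
def ray(K,T,u,v,z):
    r=T[:3,:3]@np.linalg.inv(K)@[u,v,1]; return (T[:3,3]+r*(z-T[2,3])/r[2])[:2]*1000
f=np.load("top0.npz");K,T=f["K"],f["T"]
g=lambda x,y,z:ray(K,T,130+(x+.5)/6-.5,155+(y+.5)/6-.5,z)
def rep(a,b,c,d,s):
    e=(b-a)/np.linalg.norm(b-a);n=np.array([-e[1],e[0]]); n=n if n[1]>0 else -n
    w=(d-c); print(s,"overhang",((c-a)@n).round(1),((d-a)@n).round(1),"skew",np.degrees(np.arcsin(w@n/np.linalg.norm(w))).round(2),"width",np.linalg.norm(w).round(1))
if __name__=="__main__":
    rep(g(275,0,.16),g(213,428,.16),g(157,30,.17),g(115,297,.17),"eye")
    # subpixel: strongest horizontal gradient per row, line-fit
    def fit(img,ranges,z,sgn):
        gr=cv2.Sobel(cv2.GaussianBlur(img,(0,0),.8),cv2.CV_32F,1,0); pt=[]
        for v,lo,hi in ranges:
            r=sgn*gr[v,lo:hi]; k=int(np.argmax(r))
            if 0<k<len(r)-1: pt.append((lo+k+.5*(r[k-1]-r[k+1])/(r[k-1]-2*r[k]+r[k+1]),v))
        pt=np.array(pt,np.float32); x,y,x0,y0=cv2.fitLine(pt,cv2.DIST_HUBER,0,.01,.01).ravel()
        L=lambda v:(x0+(v-y0)*x/y,v); return L
    p0=f["p"].astype(np.float32)
    import sys
    p1=cv2.imread(f"pics/top_{sys.argv[1]}.png")[...,::-1].astype(np.float32)
    br=p0[...,0]-p0[...,2]; b1=p1[...,0]-p1[...,2]
    LB=fit(br,[(v,int(176-(v-165)*.145)-5,int(176-(v-165)*.145)+6) for v in range(165,222)],0,1)
    d0=int(sys.argv[2])
    LF=fit(b1,[(v,int(156-d0-(v-160)*.157)-5,int(156-d0-(v-160)*.157)+6) for v in range(164,202)],0,1)
    rep(ray(K,T,*LB(160),.16),ray(K,T,*LB(224),.16),ray(K,T,*LF(160.5),.17),ray(K,T,*LF(204),.17),"fit")
    print(LB(160),LB(224),LF(160),LF(204))
E
python3 e.py c 0
```

```text
eye overhang 45.7 46.3 skew 0.33 width 115.4
fit overhang 46.7 46.2 skew -0.26 width 113.0
(np.float32(175.06158), 160) (np.float32(164.1403), 224) (np.float32(155.64134), 160) (np.float32(148.04521), 204)
```

All measures agree on about 46.5 mm of overhang and skew under 0.4°. I'll push 3.5 mm more: forward 240 mm returns to the last contact, plus 3.5. Then I'll retreat.

```bash
python3 -m inch '[[0.04,0,0,0,0,0,0],[0.08,0,0,0,0,0,0],[0.12,0,0,0,0,0,0],[0.16,0,0,0,0,0,0],[0.20,0,0,0,0,0,0],[0.225,0,0,0,0,0,0],[0.234,0,0,0,0,0,0],[0.238,0,0,0,0,0,0],[0.241,0,0,0,0,0,0],[0.243,0,0,0,0,0,0],[0.2435,0,0,0,0,0,0],[0.2435,0,0,0,0,0,0]]'
python3 -m inch '[[0,0,0,0,0,0,0],[-0.02,0,0,0,0,0,0],[-0.04,0,0,0,0,0,0],[-0.08,0,0,0,0,0,0],[-0.12,0,0,0,0,0,0],[-0.16,0,0,0,0,0,0],[-0.20,0,0,0,0,0,0],[-0.24,0,0,0,0,0,0],[-0.24,0,-0.03,0,0,0,0],[-0.24,0,-0.06,0,0,0,0],[-0.24,0,-0.06,0,0,0,0]]'
python3 m.py d; python3 e.py d 1
```

```text
time: 12.9
ee_pos: [0.5221, 0.1134, 0.1162]
tcp_rot: [180.0, -0.0, 82.0]
wrist_force: [0.8, -0.1, -0.1]
opening: 0.0856
time: 13.82
ee_pos: [0.4899, -0.1255, 0.1816]
tcp_rot: [179.6, 0.0, 81.9]
wrist_force: [1.8, 0.8, 0.8]
opening: 0.0854
13.8167 [ 0.4899 -0.1255  0.1816] [1.8 0.8 0.8]
top board (array([538.8, 211.6]), 179.7, 120.2, 82.04) bench ang 81.87 skew 0.17
   x -96 front past end 48.5
   x -78 front past end 48.1
   x -60 front past end 48.8
   x -42 front past end 48.7
   x -24 front past end 47.3
   x -6 front past end 48.8
side board (array([535.7, 210. ]), 178.1, 121.1, 82.98) bench ang 82.04 skew 0.94
   x -94 front past end 37.1
   x -76 front past end 38.6
   x -58 front past end 40.6
   x -40 front past end 41.7
   x -22 front past end 42.6
   x -4 front past end 44.9
eye overhang 45.7 46.3 skew 0.33 width 115.4
fit overhang 48.8 48.4 skew -0.18 width 113.0
(np.float32(175.06158), 160) (np.float32(164.1403), 224) (np.float32(154.81926), 160) (np.float32(147.14656), 204)
```

View pics/top_d.png

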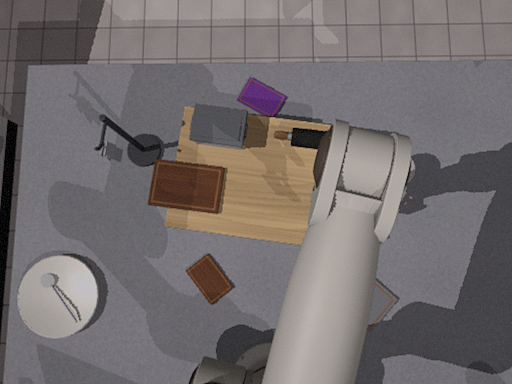

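Top view: the board, (150,160)–(225,213), sticks out squarely past the left (+y) end. The box (219,126) is unmoved. The top measures give about 48.7–49.3 mm and 0.2° skew, and the tool position suggests about 51 mm, so a further nudge would be below the measurement error. I'll check that the canister and roller are unmoved in the side view, then hand in.

Run:
```python
from h import *
f=np.load("side0.npz");p,d,K,T=cam("side")
for n,(a,b,c,e) in dict(canister=(245,310,355,410),roller=(145,205,280,360),box=(93,148,218,284)).items():
    D=np.abs(d-f["d"])[a:b,c:e]; I=np.abs(p.astype(int)-f["p"]).max(-1)[a:b,c:e]
    print(n,"median depth diff",np.median(D).round(4),"frac>15mm",(D>.015).mean().round(3),"frac colour>40",(I>40).mean().round(3))
cv2.imwrite("pics/fin.png",p[...,::-1])
```

```text
canister median depth diff 0.0016 frac>15mm 0.008 frac colour>40 0.193
roller median depth diff 0.0031 frac>15mm 0.317 frac colour>40 0.248
box median depth diff 0.0043 frac>15mm 0.418 frac colour>40 0.323
```

View pics/fin.png

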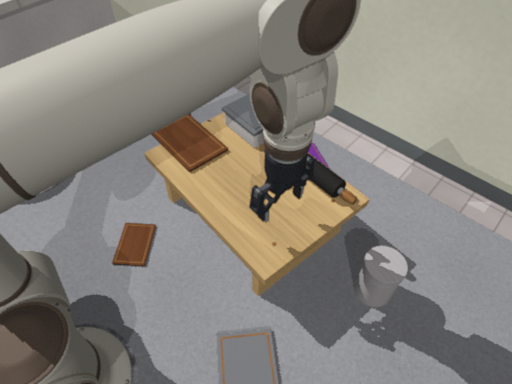

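The side view shows the canister (382,277), the roller's visible end (350,195) and the box (245,115) where they were. The gripper hangs clear. The depth differences for the roller and box come from the arm covering parts of them. The arm also hides the board's front corner, which explains the low side-camera overhang.

```bash
python3 -c "
from workcell import order;print(order.job_done())"
```

```text
the job is handed in; nothing more can be done
None
```

I pushed the walnut board with both open fingertips along the bench to the hook's (+y) end, in several strokes and flat throughout. I backed off, lifted clear and handed in at about 14 s of the 48 s allowed.

**Overhang:** the last top-camera checks gave about 48.5–49.3 mm with a skew of about 0.2°. The tool position implied about 51 mm. I left it there, since a further nudge would have been below the measurement error.

**Disagreements:**
- The side camera read the overhang lower, at 37–46 mm with about 0.9° skew. The arm hid the board's front corner in that view, so I discounted it.
- The open fingertips ended about 50 mm short of the reported TCP. I found the bench by touch instead (12 N).

**Other objects:** the canister's depth had not changed. The box and roller look to be where they were, but the arm partly covered them, so that check was by eye.

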